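Set the length stop, free the guarded hold-down lever and hold it down

ROBOT

A 6-joint arm with a two-finger parallel gripper is mounted at the origin on the work surface. World frame = base frame: x ahead of the robot, y to its left, z up, the work surface at z = 0. Lengths are in m, angles in rad, forces in N, time in s.
With the tool pointing down it reaches from about 0.35 to 0.975 m from the base axis. Payload 4.9 kg.
Tool frame: the origin (TCP) lies midway between the tips of the shut fingers; the grasp point (between the pads) lies ctrl.tcp_to_grasp behind it (ctrl.tcp_to_grasp is the distance from the TCP to the grasp point, in m); z points along the fingers, y is the direction in which the jaws open and shut (so a half turn about z gives the same grasp; the last joint's range is limited). The gripper opens to 85 mm and grips with 20 to 120 N. Pads are 22 mm wide; open, the fingers measure 114 mm over their backs; the gripper's body (76 mm by 85 mm) begins 54 mm behind the grasp point. The pads swing forward as they close: fully open they stand 13 mm farther back than shut.
Start: joints at [-1.432, 0.053, 1.613, -0, 1.476, -0.119], TCP at [0.159, -0.604, 0.231] pointing down, gripper open.
Joint ranges: [-3.01, 3.01], [-1.01, 2.22], [0.06, 2.58], [-1.02, 4.17], [0.09, 2.62], [-3.14, 3.14]. Speed limits (rad/s): [2.57, 2.57, 3.14, 3.14, 3.14, 3.14].

INTERFACE

Orientations are given as a rotation vector (axis times angle).
In Python, from station import ctrl, get_image, calibration, finish_job, models gives the robot as it stands.
- The arm moves only by the shell command python3 -m creep 'ROWS' [FORCE]. ROWS is JSON, a list of rows, each a list of 7 numbers: the opening, from 0 (shut) to 1 (fully open), then the shift along the tool's x, y, z in m, then the turn, a rotation vector about the tool's x, y, z in degrees. A call has 1 to 20 rows; each row shifts and turns the commanded pose from where the row before left it, along the tool's axes as they then stand; what a row does not reach is not made up. A row lasts 1/10 s, in which the tool goes at most 50 mm and 8.59 degrees, less where a joint would pass 70% of its speed; a pose out of reach is approached as far as the arm can. A call with a gripper value outside its range is refused whole. The fingers move at their own pace and stop on an object; FORCE is the grip in N (left out, the last holds). Time passes only in rows, so rows that do not move let the fingers close. It gives the time, the measured TCP pose, the force and the opening at its end, in the units of the state.
- ctrl.get_obs(): the state, without advancing time (a new reading comes with each control period).
- get_image(name): name is "scene" or "top" or "wrist"; returns the picture (400x640x3 uint8, red, green, blue); there is no depth.
- calibration(name): a dict with "mtx" (3x3 intrinsics, pixels), "R" (3x3) and "t" (3): a world point X has camera coordinates R X + t. Camera axes: x right, y down, z forward; pixel columns grow to the right and rows downward; lengths in m; the calibration is good to about 2 mm. A picture is of the moment at which its call begins: read the wrist's pose just before it. calibration takes no time and is no camera call; for the wrist camera it gives the pose at the moment of the call.
- finish_job(): hands the job in, once; it reports no verdict.
Trained networks look in the newest picture that a camera, given by its name, has taken for a name from the list of things; names that differ only in an ending like _2 or _b are one class to them, and where a whole thing is asked for, a point or a joint stands for the part that bears it (a point fixed in the world has none). Each returns a list of dicts, best first, with "conf" (0 to 1); they miss things now and then, are a little off and sometimes report something else, mostly with a low value. They report only what shows in the picture. A call takes as long as a camera call.
- models.search_frame(camera, name): "extent" ([left, top, right, bottom] in pixels, round what is visible of it).
The state is a dict: "t": time; "q": joint angles; "dq": joint speeds; "effort": joint torques, N m; "tool_pos": TCP position; "tool_rot": TCP orientation; "contact_force": force on the tool from outside, world axes, zero at the start; "wrist_torque": the same for the moment, N m; "opening": finger opening in m.
Only numpy, scipy, OpenCV 4.12 (cv2) and the standard library are available. Lean on these libraries where they do the work, as an engineer would, in place of code of your own. Each camera call takes 0.05 s, during which the arm holds its last target. There are 200 camera calls.

TASK

Slide the loose length stop up until it touches the end of the aluminium profile, then turn its black clamp knob clockwise as far as it goes to lock it there. Next flip the yellow safety catch fully over, clear of the lever, and then pull the red-handled lever all the way towards you so that the hold-down presses on the profile. Finish while still holding the lever pulled with the gripper, do not let it go, and leave everything else lying about where it is.

Things in the scene. Friction and masses are not known exactly. Their poses are not given: they have to be found in the camera images.
- saw: White cutting bench fixed to the table. Origin at table level. 'Bench' millimetres below are in this frame: x to its rear, y to its left, z up. Bed x -155 to 135, y -300 to 300, top z = 45. Behind the lever stands a red hood (x 47 to 132, y 65 to 195, top z = 205), under which a rubber hold-down pad hangs over the profile.
- profile_end (a point): Centre of the right-hand end face of the hollow aluminium profile, bench (60, -30, 65); the face looks to bench -y. The profile is 40 x 40 mm, lies along y from -30 to 270 against a fence and a fixed block, and cannot move. The length stop must come up against this face.
- carriage (a joint): Length stop along its rail, m: 0 = far right, grows to the left (bench +y), 0.110 = stop plate touches the profile end (hard limit). Aluminium carriage 60 (x) x 64 (y) mm, top z = 97, centred at bench x = -60, y = -170 + value in mm, with a dark steel arm back to its stop plate. Loose it slides with about 2 N of friction; the locked knob grips it on the rail.
- stop_face (a point): Centre of the stop plate's face (50 wide, 40 mm high) that meets the profile end; bench x = 60, z = 65.
- knob (a joint): Clamp knob on top of the carriage, rad: near 0 = loose (its bar along bench x), grows clockwise seen from above, 1.4 = tight, at its end stop (bar nearly along bench y). Counts as locked from 1.1. Needs about 0.2 to 0.3 N m and stays where left.
- knob_grip (a point): Middle of the knob's black bar, on its vertical turning axis, 128 mm above the table. The bar is 64 mm long (this point's x axis), 14 mm wide and 28 mm high (z 112 to 140); the carriage top is 31 mm below this point.
- catch (a joint): Yellow safety catch, rad: 0 = on (its tongue lies across the front of the lever and blocks it), 1.25 = flipped fully over to its stop. Hinge axis along bench x through bench (-106, 195, 114). It flips upward and over to the left (bench +y), away from the lever; stiff hinge (0.10 N m), stays where left.
- catch_tab (a point): In the catch's yellow tab, 60 mm from the hinge axis. The tab is a plate 26 mm wide (bench x, centred at x = -136), 8 mm thick and 65 mm long from the hinge, in front of the catch's post. Catch on: it stands leaning 0.35 rad to the right, towards the lever; flipped over it leans 0.9 rad to the left. Pushing its right side to the left flips the catch.
- lever (a joint): Hold-down lever, rad: 0 = at rest, leaning 0.35 rad to the rear; grows as it is pulled to the front (bench -x, towards the robot); 0.8 = end stop, leaning 0.45 rad to the front, hold-down pad on the profile. A spring pulls it back to 0: about 3.5 N at the grip at rest, 8 N at the end stop. With the catch on it yields only about 0.15 rad.
- lever_arm: The lever's steel shaft (14 mm thick) with its red crossbar grip. Origin on the hinge axis, which runs along bench y through bench (-80, 130, 68).
- lever_grip (a point): Centre of the lever's red crossbar grip, a round bar along bench y, 70 mm long, 26 mm in diameter, 140 mm from the lever's hinge; at rest at bench (-32, 130, 200), fully pulled at bench (-141, 130, 194).
- offcut_bed: Bystander, loose: grey aluminium tube offcut 40 x 45 x 25 mm lying on the bench bed; leave it alone.
- wrench: Bystander, loose: steel wrench 140 mm long lying on the front right strip of the bed; leave it alone.
- oil: Bystander, loose: blue bottle, 60 mm across, 150 mm high; leave it alone.
- tape: Bystander, loose: yellow tape measure case 70 x 35 x 62 mm; leave it alone.
- square: Bystander, loose: steel square, stock 110 mm, blade 170 mm; leave it alone.
- offcut_table: Bystander, loose: green square tube offcut 50 x 50 x 120 mm; leave it alone.
- driver: Bystander, loose: screwdriver lying on the table; leave it alone.

How it is judged:
On the way, in this order (a step that is already met when the one before it is completed fails the run):
1. the length stop touches the end of the profile (value of joint carriage above 0.107 m), for 0.1 s.
2. the clamp knob is locked with the stop still against the profile (value of joint knob above 1.1 rad and value of joint carriage above 0.107 m), for 0.2 s.
3. the safety catch is flipped over, clear of the lever (value of joint catch above 1 rad), for 0.2 s.
4. the lever is pulled fully to the front by the gripper (value of joint lever above 0.65 rad and contact force between lever_arm and the fingers above 1 N), for 0.2 s.
At the end, for the whole second after the job is handed in: Finished while holding: the gripper's fingers still bear on the lever (over 1 N) and keep it pulled beyond 0.65 rad of its 0.8, the catch is over beyond 1.0 rad of 1.25, the clamp knob is beyond 1.1 rad of 1.4 and the stop is within 3 mm of the profile end (carriage above 0.107 m) (all of step 2 and all of step 4 and value of joint catch above 1 rad); the arm keeps its last pose, push and grip.
It fails at once if a loose bystander on the table or the bed is moved by more than 30 mm (distance of any of offcut_bed, wrench, oil, tape, square, offcut_table, driver from where it was at the start of the episode above 0.03 m).
It fails at once if the lever is forced past the catch while the catch is still on (value of joint lever above 0.3 rad and value of joint catch below 0.5 rad).
It also fails if it takes over 61 s, if anything falls off the work surface, if the arm or the gripper's body presses on something with over 40 N, if the wrist force passes 120 N, or if a joint passes its speed limit or range.

## Working session

There is one attempt and no reset: what is moved stays moved. The work goes in short steps, Python scripts to look and compute and a shell command to move; the robot and the scene stay as the last step left them, time stands still between calls to the robot, and variables do not carry over. Pictures are saved under pics/ and viewed, about 8 in all and at most 12, crops included, and the job is handed in when it is done.

```bash
ls; mkdir -p pics; python3 - <<'E'
from station import ctrl,get_image,calibration,models
import cv2,numpy as np
o=ctrl.get_obs();print({k:np.round(v,3).tolist() for k,v in o.items()},ctrl.tcp_to_grasp)
for c in("scene","top"):
    im=get_image(c);cv2.imwrite(f"pics/{c}0.png",im[...,::-1])
    k=calibration(c);print(c,np.round(k["mtx"],1).tolist(),np.round(k["R"],3).tolist(),np.round(k["t"],3).tolist())
    for n in("saw","knob","catch","lever","carriage"):
        print(n,[(np.round(d["extent"]).tolist(),round(d["conf"],2)) for d in models.search_frame(c,n)[:2]])
E
```

```text
pics
{'t': 0.0, 'q': [-1.432, 0.053, 1.614, 0.0, 1.476, -0.119], 'dq': [0.001, 0.002, 0.0, -0.0, 0.001, -0.001], 'effort': [-0.001, -39.368, -37.018, -0.0, 0.007, -0.0], 'tool_pos': [0.159, -0.604, 0.23], 'tool_rot': [-3.113, -0.404, -0.0], 'contact_force': [-0.389, -0.354, -0.415], 'wrist_torque': [0.072, 0.016, 0.041], 'opening': 0.085} 0.0187
scene [[418.3, 0.0, 321.7], [0.0, 418.3, 208.8], [0.0, 0.0, 1.0]] [[0.492, 0.87, -0.016], [0.666, -0.388, -0.637], [-0.561, 0.303, -0.771]] [-0.218, -0.252, 1.764]
saw [([241.0, 171.0, 439.0, 330.0], 0.63)]
knob [([296.0, 226.0, 306.0, 248.0], 0.54)]
catch [([257.0, 209.0, 310.0, 222.0], 0.7), ([356.0, 175.0, 368.0, 204.0], 0.66)]
lever [([355.0, 185.0, 379.0, 210.0], 0.77), ([243.0, 174.0, 434.0, 329.0], 0.25)]
carriage [([289.0, 228.0, 335.0, 277.0], 0.73)]
top [[365.1, 0.0, 319.1], [0.0, 365.1, 193.1], [0.0, 0.0, 1.0]] [[0.011, -1.0, -0.016], [-0.997, -0.009, -0.082], [0.082, 0.017, -0.996]] [-0.001, 0.49, 1.66]
saw [([255.0, 135.0, 392.0, 206.0], 0.67), ([438.0, 196.0, 459.0, 208.0], 0.28)]
knob []
catch [([280.0, 188.0, 297.0, 204.0], 0.43)]
lever [([288.0, 172.0, 303.0, 192.0], 0.53)]
carriage [([339.0, 151.0, 360.0, 185.0], 0.86)]
```

```bash
python3 - <<'E'
import cv2
a=cv2.imread("pics/scene0.png")[150:350,220:460];b=cv2.imread("pics/top0.png")[110:230,230:470]
a=cv2.resize(a,None,fx=2.5,fy=2.5,interpolation=3)
b=cv2.resize(b,None,fx=3.3,fy=3.3,interpolation=3)
cv2.imwrite("pics/a.png",a);cv2.imwrite("pics/b.png",b)
E
```

```text
(no output)
```

View pics/a.png

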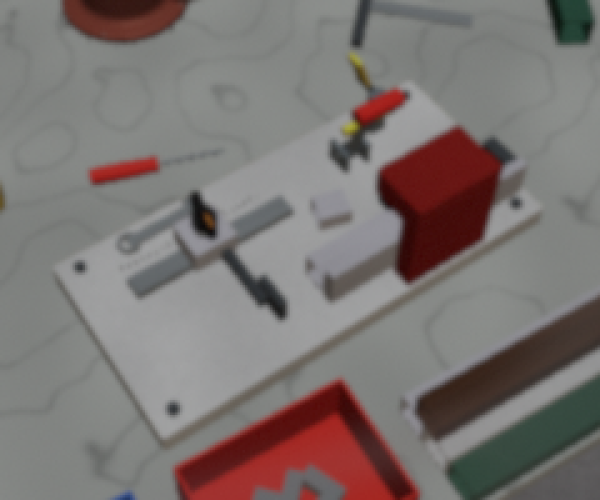

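View pics/b.png

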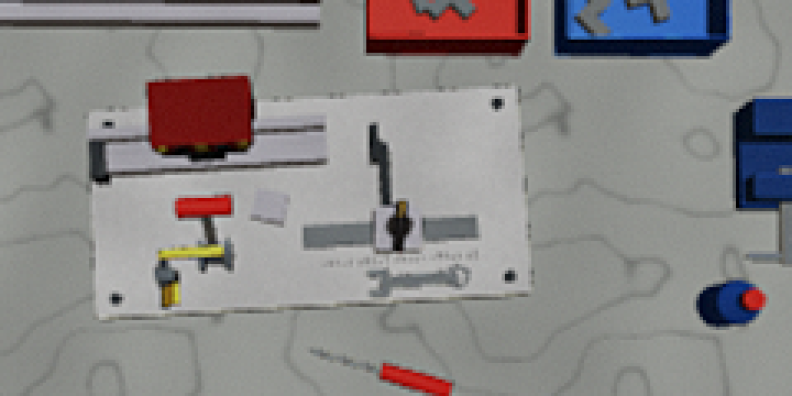

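The scene view shows the bench corners (crop) at about (55,267), (168,443), (412,82) and (541,212). The top view shows them at (88,112), (520,87), (532,294) and (97,319), and the knob at about (400,226). I'll fit the bench pose from these.

```bash
cat > h.py <<'E'
import numpy as np,cv2,json
from scipy.optimize import least_squares
from scipy.spatial.transform import Rotation as Rn
from station import ctrl,get_image,calibration,models
def proj(k,X):
    c=np.atleast_2d(X)@np.array(k["R"]).T+np.array(k["t"]); p=c@np.array(k["mtx"]).T
    return p[:,:2]/p[:,2:]
def b2w(p,B):   # bench mm -> world m
    B=np.atleast_2d(B)/1000.; c,s=np.cos(p[2]),np.sin(p[2])
    return np.c_[p[0]+c*B[:,0]-s*B[:,1],p[1]+s*B[:,0]+c*B[:,1],B[:,2]]
def ray(k,uv,z):
    d=np.linalg.solve(np.array(k["mtx"])@np.array(k["R"]),[*uv,1]); C=-np.array(k["R"]).T@np.array(k["t"])
    return C+d*(z-C[2])/d[2]
E
python3 - <<'E'
from h import *
f=lambda P,s,o:(np.array(P)+.5)/s-.5+o
obs=[("scene",f([(55,267),(168,443),(412,82),(541,212)],2.5,(220,150)),[(-155,-300,45),(135,-300,45),(-155,300,45),(135,300,45)]),
("top",f([(88,112),(520,87),(532,294),(97,319)],3.3,(230,110)),[(135,300,45),(135,-300,45),(-155,-300,45),(-155,300,45)])]
K={c:calibration(c) for c in("scene","top")}
g=lambda p:np.concatenate([(proj(K[c],b2w(p,B))-uv).ravel() for c,uv,B in obs])
r=least_squares(g,[.7,0,0]);print(r.x,np.round(r.fun,1)); p=r.x
np.save("p.npy",p)
kt=ray(K["top"],f([(400,226)],3.3,(230,110))[0],.14);ks=ray(K["scene"],f([(203,212)],2.5,(220,150))[0],.128)
c,s=np.cos(p[2]),np.sin(p[2]);Rm=np.array([[c,s],[-s,c]])
for q in(kt,ks):print("knob bench",Rm@(q[:2]-p[:2])*1000)
print(b2w(p,[(-60,-170,128),(-60,-60,128),(-136,195,170),(-32,130,200),(-141,130,194)]).round(3))
E
```

```text
[ 0.60337853 -0.01122331  0.06821189] [-1.5  0.1 -2.2 -0.3 -0.5 -1.1  1.8 -1.5 -0.6 -0.9 -1.  -1.2  0.  -0.9
 -0.6 -0.7]
knob bench [ -66.03029602 -118.16733979]
knob bench [ -65.87336399 -116.2284919 ]
[[ 0.555 -0.185  0.128]
 [ 0.548 -0.075  0.128]
 [ 0.454  0.174  0.17 ]
 [ 0.563  0.116  0.2  ]
 [ 0.454  0.109  0.194]]
```

```bash
python3 -m creep '[[1,0.035,-0.0285,-0.004,0,0,0],[1,0.035,-0.0285,-0.004,0,0,0],[1,0.035,-0.0285,-0.004,0,0,0],[1,0.035,-0.0285,-0.004,0,0,0],[1,0.035,-0.0285,-0.003,0,0,0],[1,0.035,-0.0285,-0.003,0,0,0],[1,0.035,-0.0285,-0.003,0,0,0],[1,0.035,-0.0285,-0.003,0,0,0],[1,0.035,-0.0285,-0.003,0,0,0],[1,0.035,-0.0285,-0.003,0,0,0],[1,0.035,-0.0285,-0.003,0,0,0],[1,0.035,-0.0285,-0.003,0,0,0],[1,0.03,-0.0285,0,0,0,0],[1,0,0,0,0,0,5.5],[1,0,0,0,0,0,5.4],[1,0,0,0,0,0,0],[1,0,0,0,0,0,0]]'
python3 - <<'E'
from h import *
k=calibration("wrist");im=get_image("wrist");cv2.imwrite("pics/w1.png",im[...,::-1])
np.save("kw1.npy",np.c_[k["R"],k["t"]]);p=np.load("p.npy");o=ctrl.get_obs()
print(o["t"],o["tool_pos"],Rn.from_rotvec(o["tool_rot"]).as_matrix().round(3).tolist(),np.array(k["mtx"]).round(1).tolist(),proj(k,b2w(p,[(-60,-117,140),(-92,-117,140),(-28,-117,140)])).round())
for n in("knob","carriage"):print([(np.round(d["extent"]).tolist(),round(d["conf"],2)) for d in models.search_frame("wrist",n)[:2]])
E
```

```text
t: 2.3
tool_pos: [0.5, -0.1314, 0.2713]
tool_rot: [3.14, 0.109, -0.0]
contact_force: [0.6, -0.2, 0.1]
opening: 0.0851
2.35 [ 0.49992377 -0.13154063  0.27137565] [[0.998, 0.069, 0.0], [0.069, -0.998, -0.0], [0.0, 0.0, -1.0]] [[290.4, 0.0, 321.8], [0.0, 290.4, 197.5], [0.0, 0.0, 1.0]] [[327. 135.]
 [327. 169.]
 [327.  98.]]
[([309.0, 101.0, 343.0, 169.0], 0.8), ([600.0, 196.0, 640.0, 248.0], 0.55)]
[([295.0, 2.0, 360.0, 174.0], 0.89)]
```

View pics/w1.png

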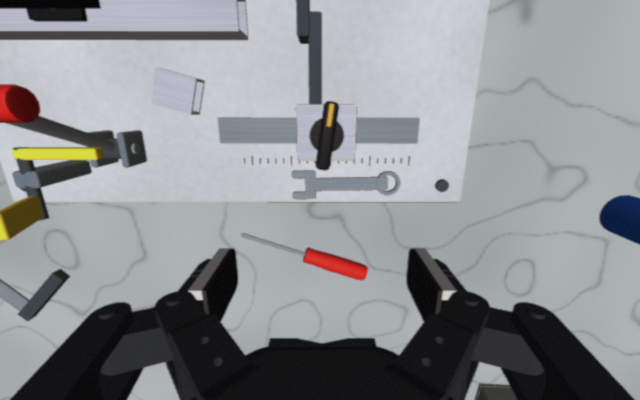

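The wrist view is clear. The carriage top spans about (296,104) to (356,162). The knob bar runs from (331,101) to (323,169), so it is about 6° clockwise already. The bench's front-right corner is at (460,202) and the profile's front bottom corner at (247,39).

```bash
python3 - <<'E'
from h import *
a=np.load("kw1.npy");k=dict(calibration("wrist"));k["R"],k["t"]=a[:,:3],a[:,3]
uv=np.array([(460,202),(247,39),(296,104),(355,104),(356,162),(297,162),(327,135)])
def B(c):y=-170+c;return [(-155,-300,45),(40,-30,45),(-30,y+32,97),(-30,y-32,97),(-90,y-32,97),(-90,y+32,97),(-60,y,140)]
r=least_squares(lambda q:(proj(k,b2w(q,B(1000*q[3])))-uv).ravel(),[*np.load("p.npy"),.053],loss="soft_l1")
print(r.x,np.round(proj(k,b2w(r.x,B(1000*r.x[3])))-uv,1).tolist());np.save("p.npy",r.x[:3]);p=r.x
e=[ray(k,q,.14) for q in((331,101),(323,169))];d=e[0]-e[1];print("bar len",np.hypot(*d[:2]),"angle vs bench",np.degrees(np.arctan2(d[1],d[0])-p[2]),"mid",(e[0]+e[1])/2)
kn=b2w(p,[(-60,-170+1000*p[3],128)])[0];o=ctrl.get_obs();M=Rn.from_rotvec(o["tool_rot"]).as_matrix()
print(kn,"shift to grasp z .130",M.T@(kn+[0,0,.002-.0187]-o["tool_pos"]),"yaw err deg",np.degrees(np.arctan2(M[1,0],M[0,0])-p[2]))
print(b2w(p,[(-136,195,170),(-32,130,200),(-141,130,194)]).round(3))
E
```

```text
[ 0.60100494 -0.0083335   0.06968643  0.04995826] [[0.2, 0.5], [-0.1, 0.9], [-0.4, -0.3], [2.2, -0.4], [-0.7, -1.0], [0.1, -0.9], [-0.0, 1.9]]
bar len 0.062213916853558426 angle vs bench -6.589768223126391 mid [ 0.55021706 -0.13210854  0.14      ]
[ 0.54950908 -0.13226169  0.128     ] shift to grasp z .130 [0.04943818 0.00396416 0.16010751] yaw err deg -0.10228789007893273
[[0.452 0.177 0.17 ]
 [0.56  0.119 0.2  ]
 [0.451 0.112 0.194]]
```

```bash
python3 -m creep '[[0.7,0.025,0.002,0.02,0,0,0],[0.7,0.024,0.002,0.025,0,0,0],[0.6,0,0,0.03,0,0,6.5],[0.6,0,0,0.03,0,0,0],[0.6,0,0,0.03,0,0,0],[0.6,0,0,0.02,0,0,0],[0.6,0,0,0.005,0,0,0],[0,0,0,0,0,0,0],[0,0,0,0,0,0,0],[0,0,0,0,0,0,0],[0,0,0,0,0,0,0],[0,0,0,0,0,0,0]]' 60
```

```text
t: 3.65
tool_pos: [0.5505, -0.1325, 0.1136]
tool_rot: [3.139, -0.072, 0.005]
contact_force: [-0.8, -0.3, 5.8]
opening: 0.013
```

```bash
python3 -m creep '[[0,-0.0006,-0.005,0,0,0,0],[0,-0.0011,-0.01,0,0,0,0],[0,-0.0011,-0.01,0,0,0,0],[0,-0.0011,-0.01,0,0,0,0],[0,-0.0011,-0.01,0,0,0,0],[0,-0.0009,-0.008,0,0,0,0],[0,-0.0006,-0.005,0,0,0,0],[0,-0.0003,-0.003,0,0,0,0],[0,0,0,0,0,0,0],[0,0,0,0,0,0,0]]'
python3 - <<'E'
from h import *
p=np.load("p.npy");o=ctrl.get_obs();c,s=np.cos(p[2]),np.sin(p[2])
print(np.array([[c,s],[-s,c]])@(np.array(o["tool_pos"])[:2]-p[:2])*1000,o["contact_force"],b2w(p,[(-60,-60,128)]))
E
```

```text
t: 4.65
tool_pos: [0.5465, -0.0738, 0.1136]
tool_rot: [3.134, -0.072, 0.006]
contact_force: [-1.1, -9.9, 4.9]
opening: 0.0127
[-58.93882567 -61.49237436] [-1.06759509 -9.94441479  4.92212668] [[ 0.54532837 -0.07236568  0.128     ]]
```

```bash
python3 -m creep '[[0,0,0,0,0,0,8],[0,0,0,0,0,0,8],[0,0,0,0,0,0,8],[0,0,0,0,0,0,8],[0,0,0,0,0,0,8],[0,0,0,0,0,0,8],[0,0,0,0,0,0,8],[0,0,0,0,0,0,8],[0,0,0,0,0,0,6],[0,0,0,0,0,0,4],[0,0,0,0,0,0,0],[0,0,0,0,0,0,0]]' 80
python3 - <<'E'
from h import *
p=np.load("p.npy");o=ctrl.get_obs();M=Rn.from_rotvec(o["tool_rot"]).as_matrix();c,s=np.cos(p[2]),np.sin(p[2])
print("cw rad",p[2]-np.arctan2(M[1,0],M[0,0]),o["wrist_torque"],np.array([[c,s],[-s,c]])@(np.array(o["tool_pos"])[:2]-p[:2])*1000)
E
```

```text
t: 5.85
tool_pos: [0.546, -0.0744, 0.1138]
tool_rot: [2.462, -1.942, 0.011]
contact_force: [-3.4, -11.4, 6.8]
opening: 0.0128
cw rad 1.4053254356912481 [-1.75476295  0.63998888  0.56967839] [-59.478579   -62.04966514]
```

The stop is touching, with about 10 N of reaction. The knob turned to 1.405 rad and is at its end stop. I'll release it, rise and look at the catch and lever.

```bash
python3 -m creep '[[0.5,0,0,0,0,0,0],[0.5,0,0,0,0,0,0],[0.5,0,0,0,0,0,0],[0.5,0,0,-0.03,0,0,0],[0.5,0,0,-0.05,0,0,0],[0.5,0,0,-0.05,0,0,0],[0.5,-0.03,0.0025,-0.04,0,0,0],[0.3,-0.03,0.0025,-0.02,0,0,0],[0,-0.03,0.0025,0,0,0,0],[0,-0.03,0.0025,0,0,0,0],[0,-0.03,0.0025,0,0,0,0],[0,-0.03,0.0025,0,0,0,0],[0,-0.0176,0.0026,0,0,0,5],[0,0,0,0,0,0,4.5],[0,0,0,0,0,0,0],[0,0,0,0,0,0,0]]'
python3 - <<'E'
from h import *
k=calibration("wrist");im=get_image("wrist");p=np.load("p.npy");o=ctrl.get_obs()
np.save("kw2.npy",np.c_[k["R"],k["t"]])
B=[(-136,195-57,0)]
s,c=np.sin(.35),np.cos(.35)
B=[(-149,195-65*s,114+65*c),(-123,195-65*s,114+65*c),(-32,95,200),(-32,165,200),(-60,-60,140),(-106,195,114)]
uv=proj(k,b2w(p,B));print(uv.round(),o["tool_pos"],Rn.from_rotvec(o["tool_rot"]).as_matrix().round(3).tolist())
im=im[...,::-1].copy()
for q in uv:cv2.circle(im,tuple(int(v) for v in q),3,(255,0,255),1)
cv2.imwrite("pics/w2.png",im)
E
```

```text
t: 7.45
tool_pos: [0.4827, 0.1101, 0.3007]
tool_rot: [-2.304, 2.131, 0.007]
contact_force: [0.2, -0.0, -0.4]
opening: -0.0
[[360. 234.]
 [334. 233.]
 [229. 160.]
 [236. 236.]
 [266. -26.]
 [318. 229.]] [0.48279516 0.10997848 0.30081341] [[0.078, -0.997, -0.001], [-0.997, -0.078, 0.005], [-0.005, 0.001, -1.0]]
```

View pics/w2.png

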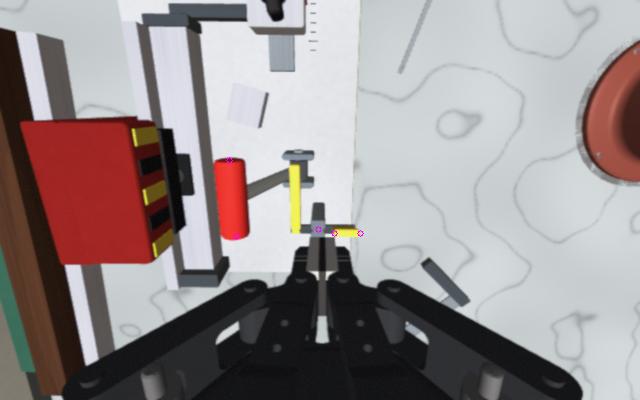

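The model points match the picture: the tab is at (334–360, 233) and the red bar ends at (229,160) and (236,236). The stop plate sits on the profile end. Next I'll flip the catch with shut fingers.

```bash
python3 -m creep '[[0,-0.01,0.02,0.02,0,0,0],[0,-0.009,0.018,0.04,0,0,0],[0,0,0,0.05,0,0,0],[0,0,0,0.04,0,0,0],[0,0,0,0.011,0,0,0],[0,0,0,0,0,0,0],[0,-0.01,0,0,0,0,0],[0,-0.01,0,0,0,0,0],[0,-0.01,0,0,0,0,0],[0,-0.01,0,0,0,0,0],[0,-0.01,0,0,0,0,0],[0,-0.01,0,0,0,0,0],[0,-0.007,0,0,0,0,0],[0,0,0,0,0,0,0]]'
python3 - <<'E'
from h import *
p=np.load("p.npy");o=ctrl.get_obs();c,s=np.cos(p[2]),np.sin(p[2])
print(np.array([[c,s],[-s,c]])@(np.array(o["tool_pos"])[:2]-p[:2])*1000,o["contact_force"])
E
```

```text
t: 8.9
tool_pos: [0.4411, 0.1506, 0.1411]
tool_rot: [-2.342, 2.044, 0.055]
contact_force: [-0.4, -0.6, -1.0]
opening: -0.0001
[-148.42712016  169.67492396] [-0.41349487 -0.60280493 -0.97168349]
```

```bash
python3 - <<'E'
from h import *
o=ctrl.get_obs();print(np.round(o["q"],3),np.round(o["dq"],3));M=Rn.from_rotvec(o["tool_rot"]).as_matrix();print(M.round(3))
im=get_image("wrist");cv2.imwrite("pics/w3.png",im[...,::-1])
E
```

```text
[ 0.14  -0.277  2.07   0.049  1.347  3.135] [-0.005  0.001  0.008  0.004  0.004 -0.001]
[[ 0.135 -0.991 -0.005]
 [-0.99  -0.135  0.048]
 [-0.048 -0.001 -0.999]]
```

View pics/w3.png

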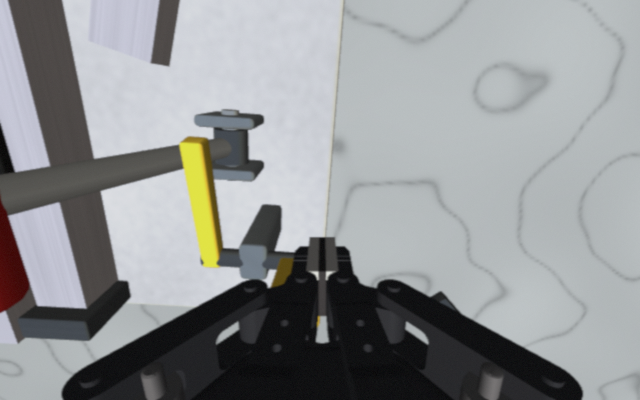

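The last joint has hit its range limit (3.135). I'll back off, rise and take the half-turn alternative.

```bash
python3 -m creep '[[0,0.01,0,0,0,0,0],[0,0.015,0,0,0,0,0],[0,0,0,-0.04,0,0,0],[0,0,0,-0.04,0,0,0],[0,0,0,-0.04,0,0,0],[0,0,0,-0.02,0,0,0],[0,0,0,0,0,0,-8.5],[0,0,0,0,0,0,-8.5],[0,0,0,0,0,0,-8.5],[0,0,0,0,0,0,-8.5],[0,0,0,0,0,0,-8.5],[0,0,0,0,0,0,-8.5],[0,0,0,0,0,0,-8.5],[0,0,0,0,0,0,-8.5],[0,0,0,0,0,0,-8.5],[0,0,0,0,0,0,-8.5],[0,0,0,0,0,0,-8.5],[0,0,0,0,0,0,-8.5]]'
python3 -m creep '[[0,0,0,0,0,0,-8.5],[0,0,0,0,0,0,-8.5],[0,0,0,0,0,0,-8.5],[0,0,0,0,0,0,-8.5],[0,0,0,0,0,0,-8.5],[0,0,0,0,0,0,-8.5],[0,0,0,0,0,0,-8.5],[0,0,0,0,0,0,-8.5],[0,0,0,0,0,0,-8],[0,0,0,0,0,0,0],[0,0,0,0,0,0,0]]'
cat > st.py <<'E'
from h import *
p=np.load("p.npy");o=ctrl.get_obs();c,s=np.cos(p[2]),np.sin(p[2])
W=np.array([[c,s,0],[-s,c,0],[0,0,1]]);b=W@(np.array(o["tool_pos"])-[p[0],p[1],0]);M=Rn.from_rotvec(o["tool_rot"]).as_matrix()
print("t",o["t"],"bench mm",(b*1000).round(1),"F bench",(W@o["contact_force"]).round(1),"open",round(o["opening"],4),"q",np.round(o["q"],2))
# desired: tool x = bench +y, y = bench +x, z down
D=W.T@np.array([[0,1,0],[1,0,0],[0,0,-1]]);print("turn to nominal deg",np.degrees(Rn.from_matrix(M.T@D).as_rotvec()).round(1))
E
python3 st.py
```

```text
t: 10.75
tool_pos: [0.445, 0.1183, 0.2792]
tool_rot: [-3.047, -0.539, -0.004]
contact_force: [0.0, -0.0, -0.6]
opening: 0.0
t: 11.85
tool_pos: [0.4451, 0.1185, 0.2794]
tool_rot: [-2.087, -2.299, -0.048]
contact_force: [-0.0, -0.9, 0.4]
opening: 0.0001
t 11.85 bench mm [-146.7  137.3  279.4] F bench [-0.1 -0.9  0.4] open 0.0001 q [ 0.07 -0.38  1.92  0.05  1.61 -0.03]
turn to nominal deg [-0.1 -2.7  1.6]
```

```bash
python3 -m creep '[[0,0,0,0,0,-2.7,1.6],[0,0,0,0.04,0,0,0],[0,0,0,0.04,0,0,0],[0,0,0,0.04,0,0,0],[0,0,0,0.019,0,0,0],[0,0.015,0,0,0,0,0],[0,0.015,0,0,0,0,0],[0,0.01,0,0,0,0,0],[0,0.01,0,0,0,0,0],[0,0.01,0,0,0,0,0],[0,0.01,0,0,0,0,0],[0,0.007,0,0,0,0,0],[0,0,0,0,0,0,0],[0,0,0,0,0,0,0]]'
python3 st.py
```

```text
t: 13.25
tool_pos: [0.4398, 0.1953, 0.1414]
tool_rot: [2.14, 2.3, -0.002]
contact_force: [-0.9, -4.7, 1.9]
opening: 0.0
t 13.25 bench mm [-146.7  214.3  141.4] F bench [-1.2 -4.7  1.9] open 0.0 q [ 0.26 -0.23  2.03 -0.    1.34  0.19]
turn to nominal deg [-0.   0.1  0.1]
```

```bash
python3 -m creep '[[0,0.004,0,0,0,0,0],[0,0.003,0,0,0,0,0],[0,0,0,0,0,0,0],[0,0,0,0,0,0,0]]'
python3 st.py
```

```text
t: 13.65
tool_pos: [0.4401, 0.1979, 0.1423]
tool_rot: [2.135, 2.293, -0.014]
contact_force: [-1.0, -21.1, 8.6]
opening: -0.0
t 13.65 bench mm [-146.2  216.9  142.3] F bench [ -2.5 -21.    8.6] open -0.0 q [ 0.28 -0.22  2.02 -0.01  1.34  0.21]
turn to nominal deg [-0.   0.7  0.1]
```

```bash
python3 -m creep '[[0,-0.015,0,-0.005,0,0,0],[0,-0.015,0,-0.02,0,0,0],[0,0,0,-0.05,0,0,0],[0,0,0,-0.05,0,0,0],[0.3,0,0,-0.05,0,0,0],[0.7,-0.02,0.028,0,0,0,0],[0.8,-0.02,0.028,0,0,0,0],[0.8,-0.02,0.028,0,0,0,0],[0.8,-0.02,0.028,0,0,0,0],[0.8,0,0,0,0,0,0],[0.8,0,0,0,0,0,0]]'
python3 st.py
python3 - <<'E'
from h import *
p=np.load("p.npy");k=calibration("wrist");im=get_image("wrist")[...,::-1].copy()
s,c=np.sin(.9),np.cos(.9)
B=[(-149,195+65*s,114+65*c),(-123,195+65*s,114+65*c),(-32,95,200),(-32,165,200)]
for q in proj(k,b2w(p,B)):print(q.round());cv2.circle(im,tuple(int(v) for v in q),3,(255,0,255),1)
cv2.imwrite("pics/w4.png",im)
E
```

```text
t: 14.75
tool_pos: [0.559, 0.1012, 0.3152]
tool_rot: [-2.139, -2.297, 0.0]
contact_force: [0.2, 0.6, -0.2]
opening: 0.0682
t 14.75 bench mm [-34.3 112.2 315.2] F bench [ 0.2  0.5 -0.2] open 0.0682 q [ 0.05 -0.12  1.64  0.    1.62 -0.02]
turn to nominal deg [-0.1 -0.1  0.1]
[201.  44.]
[228.  44.]
[325. 211.]
[325. 136.]
```

View pics/w4.png

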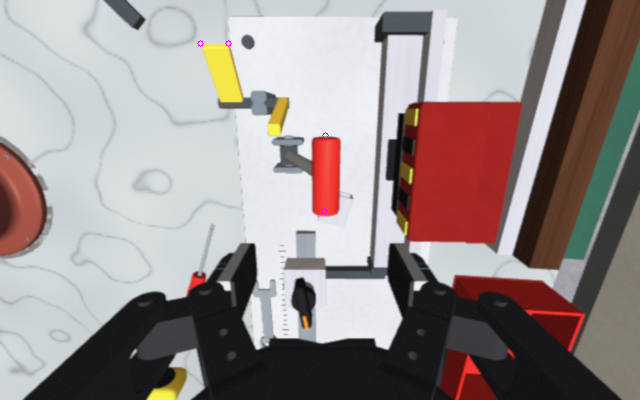

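The catch is fully over: the tab tip lies at the predicted (201–228, 44). The red bar is at (325, 137–215), and the knob bar still lies along the rail. Next I'll grip the bar.

```bash
python3 -m creep '[[0.8,-0.003,0.002,0.03,0,0,0],[0.8,0,0,0.04,0,0,0],[0.8,0,0,0.04,0,0,0],[0.8,0,0,0.02,0,0,0],[0.8,0,0,0.003,0,0,0],[0,0,0,0,0,0,0],[0,0,0,0,0,0,0],[0,0,0,0,0,0,0],[0,0,0,0,0,0,0],[0,0,0,0,0,0,0],[0,0,0,0,0,0,0]]' 35
python3 st.py
```

```text
t: 15.9
tool_pos: [0.5623, 0.0984, 0.1852]
tool_rot: [2.139, 2.299, 0.005]
contact_force: [-0.1, 1.1, 6.5]
opening: 0.025
t 15.9 bench mm [-31.2 109.2 185.2] F bench [-0.   1.1  6.5] open 0.025 q [ 0.04 -0.05  1.79  0.    1.39 -0.03]
turn to nominal deg [ 0.2 -0.   0.1]
```

```bash
python3 -m creep '[[0,0,-0.0067,-0.002,0,0,0],[0,0,-0.0067,-0.002,0,0,0],[0,0,-0.0137,-0.0028,0,0,0],[0,0,-0.0139,-0.0014,0,0,0],[0,0,-0.014,0,0,0,0],[0,0,-0.0139,0.0014,0,0,0],[0,0,-0.0137,0.0028,0,0,0],[0,0,-0.0134,0.0041,0,0,0],[0,0,-0.0065,0.0025,0,0,0],[0,0,-0.006,0.0028,0,0,0],[0,0,0,0,0,0,0],[0,0,0,0,0,0,0]]'
python3 st.py
```

```text
t: 17.1
tool_pos: [0.4577, 0.0907, 0.1824]
tool_rot: [2.134, 2.293, 0.018]
contact_force: [8.2, 1.3, 7.5]
opening: 0.0247
t 17.1 bench mm [-136.1  108.8  182.4] F bench [8.3 0.7 7.5] open 0.0247 q [ 0.04 -0.32  2.03  0.    1.41 -0.04]
turn to nominal deg [ 0.8 -0.   0.1]
```

```bash
python3 -m creep '[[0,0,-0.002,0.001,0,0,0],[0,0,-0.002,0.001,0,0,0],[0,0,0,0,0,0,0],[0,0,0,0,0,0,0],[0,0,0,0,0,0,0],[0,0,0,0,0,0,0]]'
python3 st.py
python3 - <<'E'
from h import *
a=get_image("scene")[150:350,220:460,::-1];cv2.imwrite("pics/s5.png",cv2.resize(a,None,fx=3,fy=3,interpolation=2))
E
```

```text
t: 17.7
tool_pos: [0.4539, 0.0904, 0.1806]
tool_rot: [2.134, 2.293, 0.018]
contact_force: [7.3, 2.2, 8.2]
opening: 0.0246
t 17.7 bench mm [-139.9  108.7  180.6] F bench [7.4 1.7 8.2] open 0.0246 q [ 0.03 -0.33  2.04  0.    1.41 -0.04]
turn to nominal deg [ 0.8 -0.   0.1]
```

View pics/s5.png

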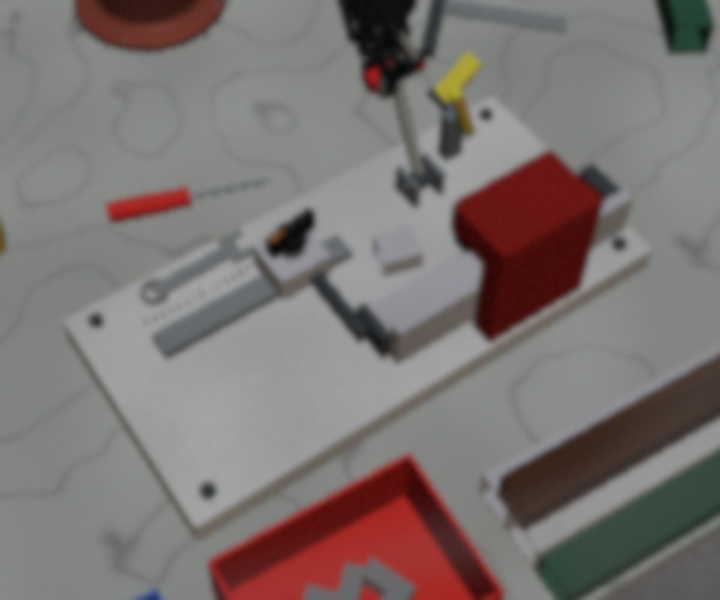

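The lever is pulled forward in the gripper at about (385,72). The stop is on the profile end at (380,330), the knob bar lies along the rail at (290,232), and the catch is over at (458,78). The bystanders are where they were, so I'll hand in.

```bash
python3 -c "
from station import finish_job
print(finish_job())"
```

```text
the job is handed in; nothing more can be done
None
```

I handed the job in at 17.7 s of simulated time with all four steps done in order and the gripper still holding the lever pulled. `finish_job` gave no verdict.

| Step | What I did | Last check |
|---|---|---|
| Length stop | Slid about 60 mm to the profile end by the gripped knob | 10 N reaction at the end; the final picture shows the plate on the profile |
| Clamp knob | Turned clockwise to its stop | 1.405 rad from the tool angle while I held it; bar still lies along the rail in later pictures |
| Safety catch | Flipped over with shut fingers | 21 N at the stop; tab tip at its predicted fully-over position in the wrist picture |
| Lever | Gripped at the crossbar and pulled along its arc | Tool position puts it at about 0.79 of 0.8 rad; force about 7 N towards the rear, about what the spring gives; opening 25 mm on the 26 mm bar |

- **One attempt went wrong:** my first push on the catch stopped short because the last joint reached its range limit (3.135 of 3.14 rad). I backed off, turned the tool half round and repeated it.
- **Bystanders:** those visible in the last picture look unmoved, but I did not measure them. The oil bottle was outside that picture.

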